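Scrape the drilling board clear and lay the next profile

ROBOT

A 6-joint arm with a two-finger parallel gripper is mounted at the origin on a cart in front of the work surface, level with it; the furniture and walls round the work are solid. World frame = base frame: x ahead of the robot, y to its left, z up, the work surface at z = 0. Lengths are in m, angles in degrees, forces in N, time in s.
With the tool pointing down it reaches from about 0.4 to 0.825 m from the base axis. Payload 7 kg.
Tool frame: the origin (TCP) lies on the centre line of the jaws, within the pads' length; the fingertips stand 22 mm ahead of it and the grasp point (between the pads) lies 3 mm ahead of it (ctrl.finger_overhang is the distance from the TCP to the fingertips, in m); z points along the fingers, y is the line along which they close (so a half turn about z gives the same grasp; the last joint's range is limited). The gripper opens to 88 mm and grips with 3 to 60 N. Pads are 19 mm wide; open, the fingers measure 130 mm over their backs; the gripper's body (78 mm by 193 mm) begins 47 mm behind the grasp point.
Start: joints at [93.627, 20.546, 0.682, 0, -70.136, -16.507], TCP at [0.15, 0.658, 0.222] pointing down, gripper open.
Joint ranges: [-176.03, 176.03], [-82.01, 121.73], [-58.28, 71.71], [-173.87, 95.51], [-174.79, -0.11], [-173.66, 173.66]. Speed limits (degrees/s): [136.94, 136.94, 172.46, 180, 180, 180].

INTERFACE

Orientations are given as [roll, pitch, yaw] about the fixed x, y, z axes, in that order (R = Rz(yaw) Ry(pitch) Rx(roll)).
In Python, from plant import ctrl gives the robot as it stands. The module is installed in compiled form; this text tells all that it offers.
- The arm moves only by the shell command python3 -m creep 'ROWS'. ROWS is JSON, a list of rows, each an object with "grip": the closure, from 0 (fully open) to 1 (shut); "delta_pos": the shift along the tool's x, y, z scaled (see below), a list of three; "rotation": the turn, a rotation vector about the tool's x, y, z scaled (see below), a list of three. A call has 1 to 5 rows; each row is the pose to reach, as a shift and turn from the pose commanded when the call began, along the tool's axes at that moment; what a row does not reach only later rows make up. The controller multiplies each number of a shift by 10 cm and each number of a turn by pi/2 rad. A row lasts 1/10 s, in which the tool goes at most 50 mm and 8.59 degrees, less where a joint would pass 70% of its speed; a pose out of reach is approached as far as the arm can. A call with a number of a shift or a turn outside -1 to 1 is refused whole. A call with a gripper value outside its range is refused whole. The fingers move at their own pace and stop on an object; the grip force is fixed at half the most. Time passes only in rows, so rows that repeat a pose let the fingers close. It gives the time, the measured TCP pose, the force, the opening and the grip force at its end, in the units of the state.
- ctrl.get_obs(): the state, without advancing time (a new reading comes with each control period).
- ctrl.snapshot(name): name is "side" or "top" or "wrist"; returns a dict with "color" (420x560x3 uint8, red, green, blue), "intrinsics" (3x3 intrinsics, pixels), "distortion" ([k1, k2, p1, p2, k3] as OpenCV has them; the pictures are not rectified), "R" (3x3) and "t" (3): a world point X has camera coordinates R X + t. Camera axes: x right, y down, z forward; pixel columns grow to the right and rows downward; lengths in m; the calibration is good to about 2 mm. A picture is of the moment at which its call begins. There is no depth.
- ctrl.close_job(): hands the job in; it is judged then, once.
The state is a dict: "clock": time; "joint_pos": joint angles; "qvel": joint speeds; "tau": joint torques, N m; "tool_pos": TCP position; "orientation": TCP orientation; "force": force on the tool from outside, world axes, zero at the start; "moment": the same for the moment, N m; "opening": finger opening in m; "gripper_force": force on a finger pad.
Only numpy, scipy, OpenCV 4.12 (cv2) and the standard library are available. Lean on these libraries where they do the work, as an engineer would, in place of code of your own. Each camera call takes 0.05 s, during which the arm holds its last target. There are 200 camera calls.

TASK

Clear the drilling board for the next part: with the scraper block, push the five sawn chips off the board's open end into the metal chip tray below it, without touching a chip with the gripper or with the profile, then stand the scraper back on the desk. After that lay the U-profile flat on the cleared board, open side up, pushed up against both the long fence and the end stop. Leave the screwdriver, pliers and corner key where they are.

Things in the scene. Friction and masses are not known exactly. Their poses are not given: they have to be found in the camera images.
- drill_board: drilling board fixed to the desk, 220 mm (x) x 182 mm (y), origin on the desk under its middle. Grey bed surface at z = 50 mm; the near end (x = -110 mm) is open. Between fence (inner face y = +71 mm) and a 6 mm high lip (inner face y = -85 mm) the lane is 156 mm wide. Chips start between x = -110 and 0 mm; from x = 0 to the end stop the bed is free, room to set the scraper down
- datum_corner (a point): inner corner on the bed surface where the long fence meets the end stop, at x = +95, y = +71, z = 50 mm of the board, axes like the board's. Fence: aluminium bar 20 mm wide, 10 mm high above the bed, along the whole +y side. End stop: bar 15 mm thick, 10 mm high, at the far end, from the fence to y = -9 mm of the board
- chip_tray: open sheet-metal chip tray on the desk, just beyond the board's open end and below the bed, 95 mm (its x, along the board) x 176 mm (y) outside, walls 2.5 mm, rim 38 mm above the desk; origin at the middle of its underside, axes like the board's
- scraper: scraper block standing on its sole; origin at the middle of the sole's underside, z up. Grey nylon sole 56 mm (x) x 140 mm (y) x 16 mm, thin aluminium carrier up to z = 21 mm, then a wooden grip 28 mm thick (x), 110 mm long (y), z = 21 to 65 mm, to be taken across its thickness from above. It scrapes with its long sides, moving along its x
- profile: aluminium U-profile (channel), 32 mm wide (x), 160 mm long (y), 26 mm high, wall 2 mm, lying on its web on the desk, open side up; origin at the middle of its underside. Fully seated its origin is at x = +15, y = +55, z = 50 mm of the board, its length along the board's x (either way round)
- chip_angle: a sawn-off aluminium profile slice (chip) lying on its cut face on the drilling board at the start, 16 mm high, origin at the underside below the middle; L-shaped, 28 x 28 mm
- chip_tee: a sawn-off aluminium profile slice (chip) lying on its cut face on the drilling board at the start, 16 mm high, origin at the underside below the middle; T-shaped, 32 x 26 mm
- chip_chan: a sawn-off aluminium profile slice (chip) lying on its cut face on the drilling board at the start, 16 mm high, origin at the underside below the middle; U-shaped, 30 x 24 mm
- chip_tube: a sawn-off aluminium profile slice (chip) lying on its cut face on the drilling board at the start, 16 mm high, origin at the underside below the middle; hollow rectangle, 32 x 24 mm
- chip_slug: a sawn-off aluminium profile slice (chip) lying on its cut face on the drilling board at the start, 16 mm high, origin at the underside below the middle; solid rounded block, 34 x 18 mm
- screwdriver: short screwdriver with a yellow handle, 29 x 180 x 37 mm, on the desk near its front edge; bystander, origin at the middle of its underside
- pliers: red-handled pliers, 58 x 178 x 12 mm, on the desk left of the board; bystander, origin at the middle of the underside
- corner_key: cast aluminium corner key (L-shaped block), 45 x 45 x 28 mm, on the desk behind and left of the board; bystander, origin at the middle of the underside

How it is judged (in metres and radians):
On the way:
1. all five chips lie in the chip tray, while the profile has not yet been moved from its place (x of chip_angle in the frame of chip_tray between -0.0475 and 0.0475 m and y of chip_angle in the frame of chip_tray between -0.088 and 0.088 m and height (world z) of each of chip_angle, chip_tee, chip_chan, chip_tube, chip_slug below 0.042 m and x of chip_tee in the frame of chip_tray between -0.0475 and 0.0475 m and y of chip_tee in the frame of chip_tray between -0.088 and 0.088 m and x of chip_chan in the frame of chip_tray between -0.0475 and 0.0475 m and y of chip_chan in the frame of chip_tray between -0.088 and 0.088 m and x of chip_tube in the frame of chip_tray between -0.0475 and 0.0475 m and y of chip_tube in the frame of chip_tray between -0.088 and 0.088 m and x of chip_slug in the frame of chip_tray between -0.0475 and 0.0475 m and y of chip_slug in the frame of chip_tray between -0.088 and 0.088 m and distance of profile from where it was at the start of the episode below 0.03 m), for 0.2 s.
At the end, for the whole second after the job is handed in: All five chips lie in the chip tray, below the bed. The U-profile lies flat on the bed, open side up, parallel to the fence within 3 degrees, at most 6 mm from the fence and 8 mm from the end stop. The scraper stands on its sole on the desk, not in the tray. All is at rest (x of chip_angle in the frame of chip_tray between -0.0475 and 0.0475 m and y of chip_angle in the frame of chip_tray between -0.088 and 0.088 m and height (world z) of each of chip_angle, chip_tee, chip_chan, chip_tube, chip_slug below 0.042 m and x of chip_tee in the frame of chip_tray between -0.0475 and 0.0475 m and y of chip_tee in the frame of chip_tray between -0.088 and 0.088 m and x of chip_chan in the frame of chip_tray between -0.0475 and 0.0475 m and y of chip_chan in the frame of chip_tray between -0.088 and 0.088 m and x of chip_tube in the frame of chip_tray between -0.0475 and 0.0475 m and y of chip_tube in the frame of chip_tray between -0.088 and 0.088 m and x of chip_slug in the frame of chip_tray between -0.0475 and 0.0475 m and y of chip_slug in the frame of chip_tray between -0.088 and 0.088 m and x of profile in the frame of drill_board between 0.007 and 0.02 m and y of profile in the frame of drill_board between 0.049 and 0.06 m and height (world z) of profile between 0.046 and 0.054 m and angle between profile's own z axis and vertical below 0.08 rad and angle between the y axis of profile and the x axis of drill_board, either way round below 0.05 rad and height (world z) of scraper below 0.008 m and horizontal distance between scraper and chip_tray above 0.07 m and angle between scraper's own z axis and vertical below 0.15 rad and linear speed of each of profile, scraper below 0.02 m/s and linear speed of each of chip_angle, chip_tee, chip_chan, chip_tube, chip_slug below 0.03 m/s); the robot touches nothing.
It fails at once if a chip is touched by the gripper, the arm or the profile (contact force between any of the fingers, the arm, profile and chip_angle above 0.5 N or contact force between any of the fingers, the arm, profile and chip_tee above 0.5 N or contact force between any of the fingers, the arm, profile and chip_chan above 0.5 N or contact force between any of the fingers, the arm, profile and chip_tube above 0.5 N or contact force between any of the fingers, the arm, profile and chip_slug above 0.5 N).
It fails at once if the screwdriver, the pliers or the corner key is moved by more than 30 mm (distance of any of screwdriver, pliers, corner_key from where it was at the start of the episode above 0.03 m).
It also fails if it takes over 67 s, if anything falls off the work surface, if the arm or the gripper's body presses on something with over 40 N, if the wrist force passes 120 N, or if a joint passes its speed limit or range.

## Working session

There is one attempt and no reset: what is moved stays moved. The work goes in short steps, Python scripts to look and compute and a shell command to move; the robot and the scene stay as the last step left them, time stands still between calls to the robot, and variables do not carry over. Pictures are saved under pics/ and viewed, at most 10 in all, crops included, and the job is handed in when it is done.

```bash
mkdir -p pics
cat > h.py <<'E'
import numpy as np, cv2, sys
from plant import ctrl
from scipy.spatial.transform import Rotation as R
def snap(n,f=None):
    s=ctrl.snapshot(n)
    if f: cv2.imwrite('pics/'+f,s['color'][:,:,::-1])
    return s
def ray(s,px,z):
    p=cv2.undistortPoints(np.array(px,float).reshape(-1,1,2),np.array(s['intrinsics']),np.array(s['distortion'])).reshape(-1,2)
    Rm=np.array(s['R']);c=-Rm.T@np.array(s['t'])
    d=np.c_[p,np.ones(len(p))]@Rm
    return c+d*((z-c[2])/d[:,2])[:,None]
def proj(s,X):
    return cv2.projectPoints(np.array(X,float).reshape(-1,1,3),cv2.Rodrigues(np.array(s['R']))[0],np.array(s['t']),np.array(s['intrinsics']),np.array(s['distortion']))[0].reshape(-1,2)
E
python3 - <<'E'
from h import *
for n in('top','side','wrist'):
    s=snap(n,n+'0.png'); print(n,-np.array(s['R']).T@s['t'],np.array(s['R'])[2])
o=ctrl.get_obs();print(o)
E
```

```text
top [0.34419824 0.23513717 1.01631797] [ 1.57456304e-01  9.56123572e-04 -9.87525492e-01]
side [0.53237753 0.95784039 0.52904005] [-0.04503313 -0.8316564  -0.55346152]
wrist [0.23144438 0.63888652 0.383738  ] [-0.29606984  0.06676549 -0.95283001]
{'clock': 0.15, 'joint_pos': array([ 9.36279753e+01,  2.05828793e+01,  6.47807884e-01, -1.34900504e-02,
       -7.01349175e+01, -1.65059728e+01]), 'qvel': array([-0.14097269, -0.24268059,  0.25443485, -0.06604317, -0.10310555,
        0.03269702]), 'tau': array([-1.58538853e-03, -5.83271420e+01,  2.93291885e+01,  7.00120747e+00,
        8.84074165e-03, -1.01692622e-04]), 'tool_pos': array([0.15040054, 0.65767241, 0.22094672]), 'orientation': array([ 1.79929292e+02, -7.72593181e-03, -1.28825844e+01]), 'force': array([-0.06878729,  0.06030425, -0.21111483]), 'moment': array([-0.01629571,  0.02559595,  0.01688847]), 'gripper_force': 0.0, 'opening': 0.08763007487188364}
```

View pics/top0.png

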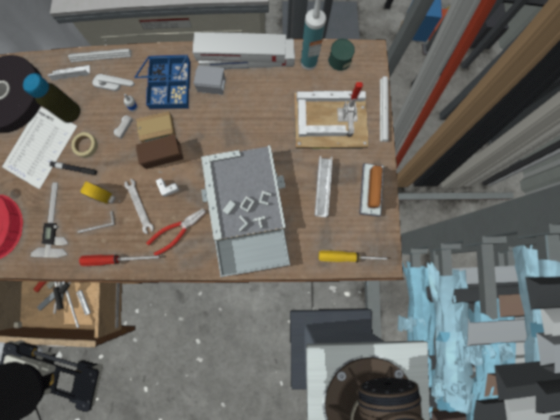

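View pics/side0.png

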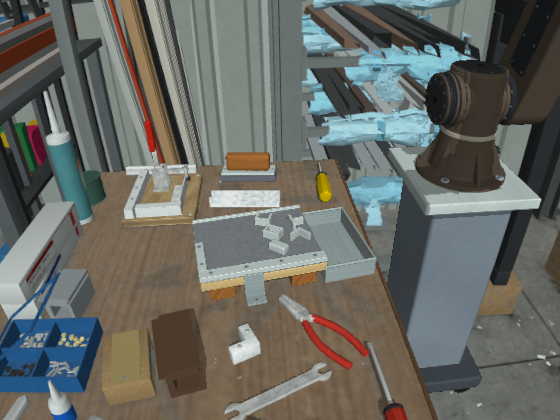

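The top view shows the board at about (245,195), the tray at (252,253), the profile at (324,187) and the scraper at (372,190). The chips are at (228-265, 195-225). I'll zoom in to get the corners.

Run:
```python
from h import *
s=snap('top')
c=s['color'][140:280,195:395,::-1]
cv2.imwrite('pics/topz.png',cv2.resize(c,None,fx=4,fy=4,interpolation=cv2.INTER_CUBIC))
s=snap('side')
c=s['color'][145:305,180:380,::-1]
cv2.imwrite('pics/sidez.png',cv2.resize(c,None,fx=3.7,fy=3.7,interpolation=cv2.INTER_CUBIC))
```

```text
(no output)
```

View pics/topz.png

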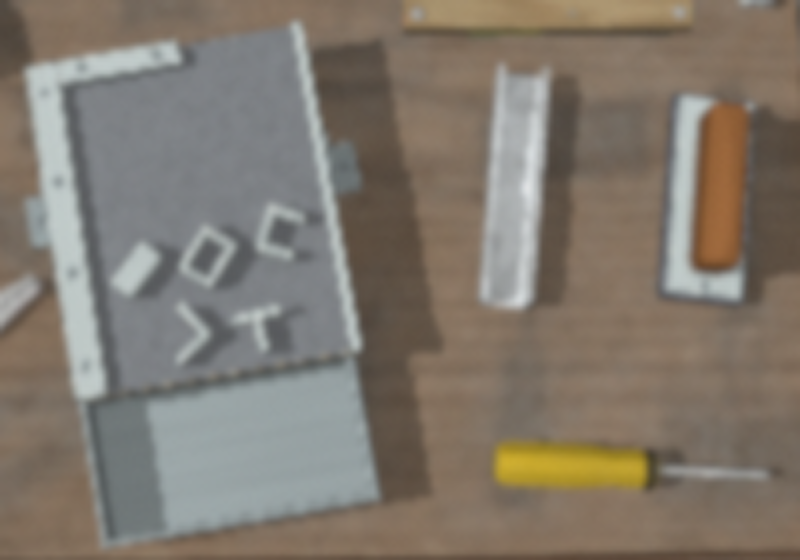

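View pics/sidez.png

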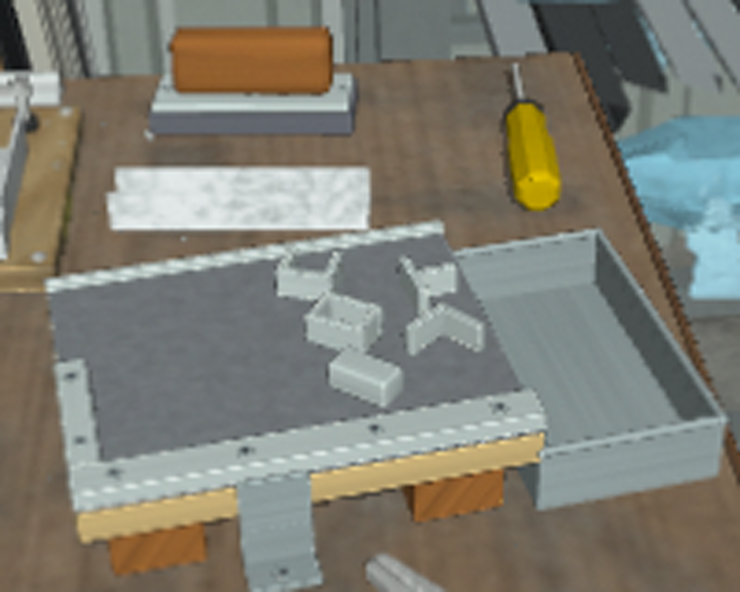

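The top zoom gives the fence's outer corners at (27,68) and (80,398), the lip's at (297,22) and (357,350), and the profile and scraper corners. The side zoom lets me check these against a second view.

Run:
```python
from h import *
T=snap('top');S=snap('side')
t=lambda u,z:ray(T,(np.array(u)+.5)/4-.5+[195,140],z)[:,:2]
w=lambda u,z:ray(S,(np.array(u)+.5)/3.7-.5+[180,145],z)[:,:2]
np.set_printoptions(precision=4,suppress=True)
f=t([[27,68],[80,398]],.06);l=t([[297,22],[357,350]],.056)
print('boardtop',f,l,'centre',(f.sum(0)+l.sum(0))/4)
f2=w([[80,497],[543,403]],.06);l2=w([[48,285],[442,225]],.056)
print('boardside',f2,l2,(f2.sum(0)+l2.sum(0))/4)
for n,q in(('top',(f,l)),('side',(f2,l2))):
    for a in q: d=a[0]-a[1];print(n,np.linalg.norm(d),np.degrees(np.arctan2(d[1],d[0])))
p=t([[500,66],[550,68],[534,305],[480,303]],.026);print('prof',p,p.mean(0))
d=p[0]+p[1]-p[2]-p[3];print(np.degrees(np.arctan2(d[1],d[0])),np.linalg.norm(d)/2)
p=w([[117,168],[370,168],[370,230],[108,230]],.026);print('prof side: far edge top z26',p[:2]);print('near bottom z0',w([[370,230],[110,230]],0))
p=t([[677,95],[658,297],[742,303],[754,103]],.021);print('scr',p,p.mean(0))
d=p[0]-p[1];print(np.degrees(np.arctan2(d[1],d[0])),np.linalg.norm(d))
print('grip top',t([[728,102],[718,270],[701,187],[744,187]],.065))
print('scr side sole bottom',w([[150,132],[352,134]],0), 'grip top far edge',w([[170,30],[333,27]],.065))
print('chips',t([[137,270],[208,258],[280,232],[192,332],[260,325]],.066))
print('tray',t([[105,545],[380,500]],.038))
```

```text
boardtop [[0.6368 0.4274]
 [0.4219 0.3892]] [[0.6668 0.2515]
 [0.4509 0.2152]] centre [0.5441 0.3208]
boardside [[0.6341 0.4285]
 [0.4221 0.3827]] [[0.6656 0.2544]
 [0.4519 0.2174]] [0.5434 0.3207]
top 0.21824438994841847 10.082046680068302
top 0.21890026333114795 9.548127446688785
side 0.2168824471908929 12.168953722088418
side 0.2169291881392045 9.820427364403427
prof [[0.6448 0.116 ]
 [0.6432 0.0823]
 [0.4826 0.0985]
 [0.4843 0.1338]] [0.5637 0.1077]
-6.045301278680662 0.16144158479162488
prof side: far edge top z26 [[0.6431 0.0822]
 [0.4843 0.0997]]
near bottom z0 [[0.4871 0.1308]
 [0.6483 0.1137]]
scr [[ 0.6253 -0.004 ]
 [ 0.4877  0.0154]
 [ 0.4831 -0.0406]
 [ 0.6196 -0.0565]] [ 0.5539 -0.0214]
-8.042729687320664 0.1389978010224388
grip top [[ 0.6081 -0.0266]
 [ 0.4982 -0.0141]
 [ 0.5521 -0.0059]
 [ 0.5519 -0.0338]]
scr side sole bottom [[ 0.6291 -0.0101]
 [ 0.4909  0.0084]] grip top far edge [[ 0.6105 -0.0338]
 [ 0.4999 -0.0248]]
chips [[0.5018 0.3533]
 [0.509  0.3085]
 [0.5252 0.263 ]
 [0.4622 0.3184]
 [0.4661 0.2759]]
tray [[0.3303 0.3758]
 [0.3572 0.2015]]
```

Position estimates:

| Item | Centre (m) | Yaw |
|---|---|---|
| Board | (0.5437, 0.3207) | 9.8° |
| Profile | (0.564, 0.1075) | -6° |
| Scraper | (0.554, -0.020) | -7° |

I'll start moving towards the scraper now.

```bash
cat >> h.py <<'E'
def go(x,y,z,yaw):
    o=ctrl.get_obs(); r=R.from_euler('xyz',o['orientation'],degrees=True)
    d=r.inv().apply(np.array([x,y,z])-o['tool_pos'])*10
    q=(r.inv()*R.from_euler('xyz',[180,0,yaw],degrees=True)).as_rotvec()/(np.pi/2)
    print('t',round(o['clock'],2),'pos',np.round(o['tool_pos'],4),'rpy',np.round(o['orientation'],2),'open',round(o['opening'],4),'gf',round(o['gripper_force'],1),'F',np.round(o['force'],1))
    print('shift',np.round(d,3),'rot',np.round(q,3))
B0=np.array([.5437,.3207]);BY=np.radians(9.8)
def bw(x,y): return B0+[x*np.cos(BY)-y*np.sin(BY),x*np.sin(BY)+y*np.cos(BY)]
def wb(p): d=np.array(p[:2])-B0; return np.array([d[0]*np.cos(BY)+d[1]*np.sin(BY),-d[0]*np.sin(BY)+d[1]*np.cos(BY)])
E
for i in 1 2; do :; done
python3 -m creep '[{"grip":0,"delta_pos":[0.91,0.95,0],"rotation":[0,0,0]},{"grip":0,"delta_pos":[0.91,0.95,0],"rotation":[0,0,0]},{"grip":0,"delta_pos":[0.91,0.95,0],"rotation":[0,0,0]}]'
python3 -m creep '[{"grip":0,"delta_pos":[0.91,0.95,0],"rotation":[0,0,0]},{"grip":0,"delta_pos":[0.91,0.95,0],"rotation":[0,0,0]},{"grip":0,"delta_pos":[0.91,0.95,0],"rotation":[0,0,0]}]'
python3 -m creep '[{"grip":0,"delta_pos":[0.91,0.95,0],"rotation":[0,0,0]},{"grip":0,"delta_pos":[0.91,0.95,0],"rotation":[0,0,0]},{"grip":0,"delta_pos":[0.91,0.95,0],"rotation":[0,0,0]}]'
python3 -c "
from h import *
go(.554,-.02,.12,-7)"
```

```text
clock: 0.65
tool_pos: [0.2189, 0.5426, 0.2216]
orientation: [180.0, -0.0, -12.9]
force: [-0.0, 1.1, 0.8]
opening: 0.0878
gripper_force: 0.0
clock: 0.95
tool_pos: [0.2864, 0.4294, 0.222]
orientation: [-180.0, 0.0, -12.9]
force: [0.6, 1.0, 0.6]
opening: 0.0876
gripper_force: 0.0
clock: 1.25
tool_pos: [0.3538, 0.3167, 0.222]
orientation: [-180.0, -0.0, -12.9]
force: [0.3, 0.5, 0.2]
opening: 0.0876
gripper_force: 0.0
t 1.25 pos [0.3538 0.3167 0.222 ] rpy [-179.97   -0.    -12.92] open 0.0876 gf 0.0 F [0.3 0.5 0.2]
shift [2.704 2.835 1.019] rot [-0.    -0.    -0.066]
```

```bash
python3 -m creep '[{"grip":0,"delta_pos":[0.9,0.945,0],"rotation":[0,0,0]},{"grip":0,"delta_pos":[0.9,0.945,0],"rotation":[0,0,0]},{"grip":0,"delta_pos":[0.9,0.945,0],"rotation":[0,0,0]}]' >/dev/null
python3 -m creep '[{"grip":0,"delta_pos":[0.9,0.945,0],"rotation":[0,0,0]},{"grip":0,"delta_pos":[0.9,0.945,0],"rotation":[0,0,0]},{"grip":0,"delta_pos":[0.9,0.945,0],"rotation":[0,0,0]}]' >/dev/null
python3 -m creep '[{"grip":0,"delta_pos":[0.9,0.945,0.2],"rotation":[0,0,-0.066]},{"grip":0,"delta_pos":[0.9,0.945,0.2],"rotation":[0,0,-0.066]},{"grip":0,"delta_pos":[0.9,0.945,0.2],"rotation":[0,0,-0.066]},{"grip":0,"delta_pos":[0.9,0.945,0.2],"rotation":[0,0,-0.066]}]' >/dev/null
python3 -c "
from h import *
snap('wrist','w1.png')
go(.554,-.02,.048,-7)"
```

```text
t 2.3 pos [ 0.5533 -0.0191  0.2008] rpy [ 1.7996e+02  9.0000e-02 -7.1400e+00] open 0.0876 gf 0.0 F [-0.6  0.4 -0.6]
shift [0.011 0.007 1.528] rot [ 0.     0.001 -0.002]
```

View pics/w1.png

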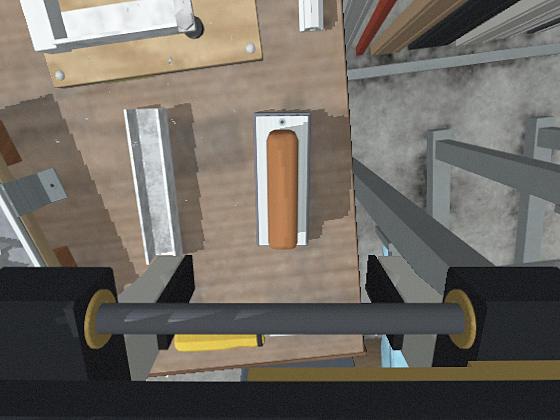

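The wrist view shows the grip's outline at (267-298, 130-248) and the sole's at (255-310, 112-247). The profile rim starts at about (126,108) and (166,108). I'll check the positions from this view.

```bash
python3 -c "
from h import *
s=snap('wrist')
print('sole z21',ray(s,[[257,113],[310,113],[307,245],[258,245]],.021)[:,:2])
print('grip65',ray(s,[[268,140],[296,140],[298,240],[267,240],[282,130],[283,248]],.065)[:,:2])
print('prof',ray(s,[[126,109],[166,108]],.026)[:,:2])
"
```

```text
sole z21 [[ 0.62762162 -0.00694473]
 [ 0.62133943 -0.05708894]
 [ 0.48597862 -0.04052005]
 [ 0.49252334  0.01164107]]
grip65 [[ 0.60563146 -0.01596929]
 [ 0.60267113 -0.03958731]
 [ 0.51131176 -0.03133112]
 [ 0.51490283 -0.00270889]
 [ 0.61239855 -0.02879532]
 [ 0.50501773 -0.01649828]]
prof [[0.64683986 0.11420512]
 [0.64293564 0.07666438]]
```

```bash
python3 -m creep '[{"grip":0,"delta_pos":[0.03,0.025,0.9],"rotation":[0,0,0]},{"grip":0,"delta_pos":[0.03,0.025,0.9],"rotation":[0,0,0]}]' >/dev/null
python3 -m creep '[{"grip":0,"delta_pos":[0,0,0.3],"rotation":[0,0,0]},{"grip":0,"delta_pos":[0,0,0.58],"rotation":[0,0,0]},{"grip":0,"delta_pos":[0,0,0.58],"rotation":[0,0,0]}]'
python3 -m creep '[{"grip":1,"delta_pos":[0,0,0],"rotation":[0,0,0]},{"grip":1,"delta_pos":[0,0,0],"rotation":[0,0,0]},{"grip":1,"delta_pos":[0,0,0],"rotation":[0,0,0]},{"grip":1,"delta_pos":[0,0,0],"rotation":[0,0,0]},{"grip":1,"delta_pos":[0,0,0],"rotation":[0,0,0]}]'
```

```text
clock: 2.85
tool_pos: [0.5529, -0.0195, 0.0508]
orientation: [179.9, 0.3, -6.9]
force: [-0.3, 0.7, 0.4]
opening: 0.0878
gripper_force: 0.0
clock: 3.35
tool_pos: [0.5562, -0.02, 0.0545]
orientation: [-180.0, -0.1, -6.9]
force: [1.2, 0.1, 0.3]
opening: 0.0529
gripper_force: 0.0
```

```bash
python3 -m creep '[{"grip":1,"delta_pos":[0,0,0],"rotation":[0,0,0]},{"grip":1,"delta_pos":[0,0,0],"rotation":[0,0,0]},{"grip":1,"delta_pos":[0,0,0],"rotation":[0,0,0]},{"grip":1,"delta_pos":[0,0,0],"rotation":[0,0,0]},{"grip":1,"delta_pos":[0,0,0],"rotation":[0,0,0]}]'
python3 -m creep '[{"grip":1,"delta_pos":[0,0,-0.5],"rotation":[0,0,0]},{"grip":1,"delta_pos":[0,0,-1],"rotation":[0,0,0]},{"grip":1,"delta_pos":[0,0,-1],"rotation":[0,0,0]},{"grip":1,"delta_pos":[0,0,-1],"rotation":[0,0,0]}]'
python3 -c "
from h import *
p=bw(.05,-.007);print(p);go(*p,.155,-80.2)"
```

```text
clock: 3.85
tool_pos: [0.5557, -0.0203, 0.0537]
orientation: [180.0, 0.0, -6.9]
force: [0.3, -2.2, 1.3]
opening: 0.0274
gripper_force: 30.0
clock: 4.25
tool_pos: [0.556, -0.0196, 0.1543]
orientation: [-179.9, -0.1, -7.0]
force: [-1.5, -0.3, -4.3]
opening: 0.0271
gripper_force: 30.0
[0.59416186 0.32231262]
t 4.25 pos [ 0.556  -0.0196  0.1543] rpy [-1.799e+02 -1.000e-01 -6.960e+00] open 0.0271 gf 30.0 F [-1.5 -0.3 -4.3]
shift [-3.50e-02 -3.44e+00 -1.00e-03] rot [-0.002 -0.     0.814]
```

```bash
python3 -m creep '[{"grip":1,"delta_pos":[0,-0.5,0],"rotation":[0,0,0]},{"grip":1,"delta_pos":[0,-1,0],"rotation":[0,0,0]}]' >/dev/null
python3 -m creep '[{"grip":1,"delta_pos":[0,-0.5,0],"rotation":[0,0,0]},{"grip":1,"delta_pos":[0,-1,0],"rotation":[0,0,0]}]' >/dev/null
python3 -m creep '[{"grip":1,"delta_pos":[0,-1,0],"rotation":[0,0,0.44]},{"grip":1,"delta_pos":[0,-1,0],"rotation":[0,0,0.44]},{"grip":1,"delta_pos":[0,-1,0],"rotation":[0,0,0.44]},{"grip":1,"delta_pos":[0,-1,0],"rotation":[0,0,0.44]},{"grip":1,"delta_pos":[0,-1,0],"rotation":[0,0,0.44]}]'
python3 -c "
from h import *
p=bw(.05,-.007);go(*p,.155,-80.2)"
```

```text
clock: 5.15
tool_pos: [0.5904, 0.2777, 0.1502]
orientation: [179.7, 0.1, -46.8]
force: [-0.5, 0.3, -2.6]
opening: 0.0275
gripper_force: 30.0
t 5.15 pos [0.5904 0.2777 0.1502] rpy [ 1.797e+02  6.000e-02 -4.684e+01] open 0.0275 gf 30.0 F [-0.5  0.3 -2.6]
shift [-0.3   -0.333 -0.05 ] rot [ 0.003 -0.     0.371]
```

```bash
python3 -m creep '[{"grip":1,"delta_pos":[-0.3,-0.33,-0.05],"rotation":[0,0,0.37]},{"grip":1,"delta_pos":[-0.3,-0.33,-0.05],"rotation":[0,0,0.37]},{"grip":1,"delta_pos":[-0.3,-0.33,-0.05],"rotation":[0,0,0.37]},{"grip":1,"delta_pos":[-0.3,-0.33,-0.05],"rotation":[0,0,0.37]},{"grip":1,"delta_pos":[-0.3,-0.33,-0.05],"rotation":[0,0,0.37]}]'
python3 -c "
from h import *
snap('wrist','w2.png');s=snap('top')
c=s['color'][130:290,170:330,::-1]
cv2.imwrite('pics/top2.png',cv2.resize(c,None,fx=3.7,fy=3.7,interpolation=cv2.INTER_CUBIC))
p=bw(.05,-.007);go(*p,.105,-80.2)"
```

```text
clock: 5.65
tool_pos: [0.594, 0.3216, 0.1556]
orientation: [179.8, -0.1, -80.0]
force: [0.3, 0.3, -3.3]
opening: 0.0275
gripper_force: 30.0
t 5.75 pos [0.5945 0.3217 0.1566] rpy [ 1.7984e+02 -7.0000e-02 -7.9630e+01] open 0.0277 gf 30.0 F [-0.7  0.  -3.8]
shift [-0.007  0.001  0.516] rot [ 0.002 -0.001  0.006]
```

View pics/w2.png

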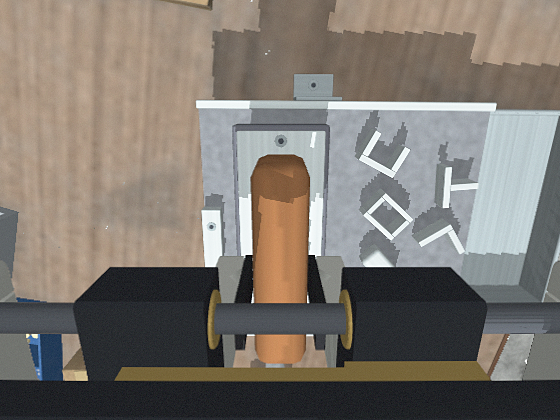

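The wrist view shows the scraper's far end edge from (236,127) to (326,125), the lip from (197,103) to (495,107), and all chips right of column 360. Next I'll measure the scraper against the lane.

```bash
python3 -c "
from h import *
s=snap('wrist')
for z,pts in((.123,[[236,127],[326,125]]),(.056,[[197,103],[495,106]]),(.06,[[204,210],[221,210]]),(.066,[[360,155],[366,215]])):
  q=ray(s,pts,z);d=q[1]-q[0];print(z,[np.round(wb(a),4) for a in q],np.degrees(np.arctan2(d[1],d[0])))
T=snap('top')
print('tray rim near',)
"
```

```text
0.123 [array([ 0.0755, -0.077 ]), array([ 0.0257, -0.0786])] -168.40377859834115
0.056 [array([ 0.1114, -0.0892]), array([-0.1068, -0.0896])] -170.10492449741974
0.06 [array([ 0.11  , -0.0088]), array([ 0.0966, -0.009 ])] -169.68496059342556
0.066 [array([-0.0079, -0.054 ]), array([-0.0162, -0.0078])] 110.030462936189
tray rim near
```

```bash
python3 -m creep '[{"grip":1,"delta_pos":[-0.015,0,0.25],"rotation":[0,0,0.012]},{"grip":1,"delta_pos":[-0.015,0,0.4],"rotation":[0,0,0.012]},{"grip":1,"delta_pos":[-0.015,0,0.46],"rotation":[0,0,0.012]},{"grip":1,"delta_pos":[-0.015,0,0.5],"rotation":[0,0,0.012]},{"grip":1,"delta_pos":[-0.015,0,0.51],"rotation":[0,0,0.012]}]'
python3 -c "
from h import *
p=bw(-.115,-.007);print(wb(ctrl.get_obs()['tool_pos']));go(*p,.105,-80.5)"
```

```text
clock: 6.35
tool_pos: [0.5952, 0.3237, 0.1076]
orientation: [180.0, -0.0, -80.9]
force: [0.3, 0.4, -2.5]
opening: 0.0272
gripper_force: 30.0
[ 0.05125464 -0.0058576 ]
t 6.35 pos [0.5952 0.3237 0.1076] rpy [ 1.800e+02 -2.000e-02 -8.088e+01] open 0.0272 gf 30.0 F [ 0.3  0.4 -2.5]
shift [0.031 1.662 0.026] rot [ 0.    -0.    -0.004]
```

```bash
python3 -m creep '[{"grip":1,"delta_pos":[0,0,0.025],"rotation":[0,0,-0.003]},{"grip":1,"delta_pos":[0,0.15,0.025],"rotation":[0,0,-0.003]},{"grip":1,"delta_pos":[0.005,0.25,0.025],"rotation":[0,0,-0.003]},{"grip":1,"delta_pos":[0.005,0.35,0.025],"rotation":[0,0,-0.003]},{"grip":1,"delta_pos":[0.008,0.45,0.025],"rotation":[0,0,-0.003]}]'
python3 -m creep '[{"grip":1,"delta_pos":[0.002,0.1,0],"rotation":[0,0,0]},{"grip":1,"delta_pos":[0.004,0.2,0],"rotation":[0,0,0]},{"grip":1,"delta_pos":[0.006,0.3,0],"rotation":[0,0,0]},{"grip":1,"delta_pos":[0.008,0.4,0],"rotation":[0,0,0]},{"grip":1,"delta_pos":[0.008,0.4,0],"rotation":[0,0,0]}]'
python3 -c "
from h import *
s=snap('top')
c=s['color'][130:290,170:330,::-1]
w=snap('wrist')['color'][:,:,::-1]
a=cv2.resize(c,(420,420),interpolation=cv2.INTER_CUBIC)
cv2.imwrite('pics/mix3.png',np.hstack([a,cv2.resize(w,None,fx=.67,fy=.67)[:420] if 0 else np.vstack([cv2.resize(w,(380,285)),np.zeros((135,380,3),np.uint8)])]))
p=bw(-.115,-.007);print(wb(ctrl.get_obs()['tool_pos']));go(*p,.105,-80.5)"
```

```text
clock: 6.85
tool_pos: [0.5503, 0.3159, 0.1057]
orientation: [-179.9, 0.0, -80.6]
force: [0.8, -0.2, -4.2]
opening: 0.0278
gripper_force: 30.0
clock: 7.35
tool_pos: [0.51, 0.3081, 0.1053]
orientation: [180.0, -0.0, -80.6]
force: [-0.3, 0.0, -2.7]
opening: 0.0277
gripper_force: 30.0
[-0.03399267 -0.00637899]
t 7.45 pos [0.5113 0.3086 0.1054] rpy [-1.7998e+02  1.0000e-02 -8.0620e+01] open 0.0278 gf 30.0 F [-0.3  0.3 -3.1]
shift [0.012 0.81  0.004] rot [-0.     0.    -0.001]
```

View pics/mix3.png

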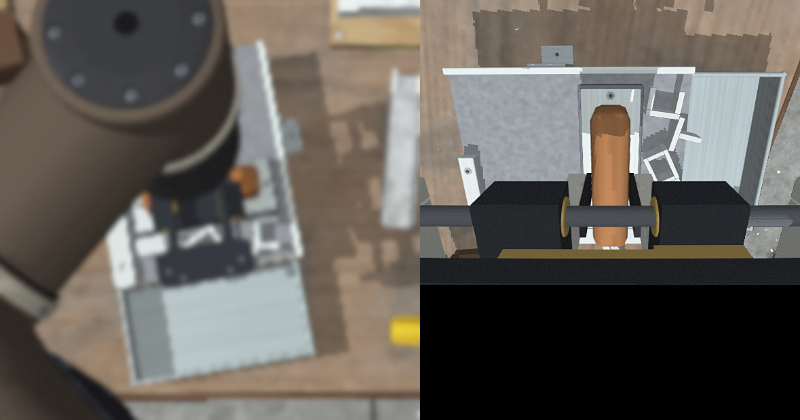

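All five chips are gathered ahead of the sole. Before the chips tip over the edge, I'll set the scraper down and regrip 10 mm higher to give the fingertips more clearance.

```bash
python3 -m creep '[{"grip":1,"delta_pos":[0,0,0.015],"rotation":[0,0,0]},{"grip":0.58,"delta_pos":[0,0,0.015],"rotation":[0,0,0]},{"grip":0.58,"delta_pos":[0,0,0.015],"rotation":[0,0,0]},{"grip":0.58,"delta_pos":[0,0,-0.05],"rotation":[0,0,0]},{"grip":0.58,"delta_pos":[0,0,-0.1],"rotation":[0,0,0]}]'
python3 -m creep '[{"grip":1,"delta_pos":[0,0,0],"rotation":[0,0,0]},{"grip":1,"delta_pos":[0,0,0],"rotation":[0,0,0]},{"grip":1,"delta_pos":[0,0,0],"rotation":[0,0,0]},{"grip":1,"delta_pos":[0,0,0],"rotation":[0,0,0]},{"grip":1,"delta_pos":[0,0,0],"rotation":[0,0,0]}]'
```

```text
clock: 7.95
tool_pos: [0.5118, 0.3086, 0.1159]
orientation: [-180.0, 0.0, -80.6]
force: [0.6, -0.8, -0.3]
opening: 0.0367
gripper_force: 0.0
clock: 8.45
tool_pos: [0.5113, 0.3084, 0.115]
orientation: [180.0, -0.0, -80.6]
force: [-0.0, -0.0, -0.5]
opening: 0.0031
gripper_force: 0.0
```

```bash
python3 -c "
from h import *
w=snap('wrist')['color'][:,:,::-1];s=snap('side')['color'][130:320,170:390,::-1]
cv2.imwrite('pics/mix4.png',np.hstack([cv2.resize(s,(440,380),interpolation=cv2.INTER_CUBIC),np.vstack([cv2.resize(w,(360,270)),np.zeros((110,360,3),np.uint8)])]))
go(.5,.3,.1,-80.5)"
```

```text
t 8.55 pos [0.5114 0.3085 0.115 ] rpy [ 1.7999e+02 -1.0000e-02 -8.0650e+01] open 0.001 gf 0.0 F [-0.5 -0.1 -0.2]
shift [0.065 0.126 0.15 ] rot [ 0.    -0.    -0.002]
```

View pics/mix4.png

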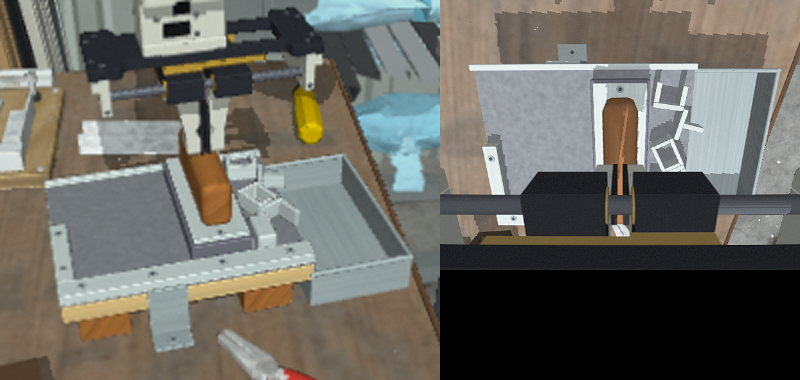

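```bash
python3 -c "
from h import *
S=snap('side');W=snap('wrist')
c=np.array([.5113,.3085]);u=np.array([np.cos(BY),np.sin(BY)])
tip=[*c,.093];print('side tip',proj(S,[tip]),'top grip',proj(S,[[*c,.115]]))
a=S['color'][125:265,230:330,::-1];b=W['color'][130:370,230:340,::-1]
b=W['color'][120:380,230:340,::-1]
cv2.imwrite('pics/z5.png',np.hstack([cv2.resize(a,(400,560),interpolation=cv2.INTER_CUBIC),cv2.resize(b,(237,560),interpolation=cv2.INTER_CUBIC)]))
"
```

```text
side tip [[271.93117295 216.83913692]] top grip [[271.5308685  206.63001511]]
```

View pics/z5.png

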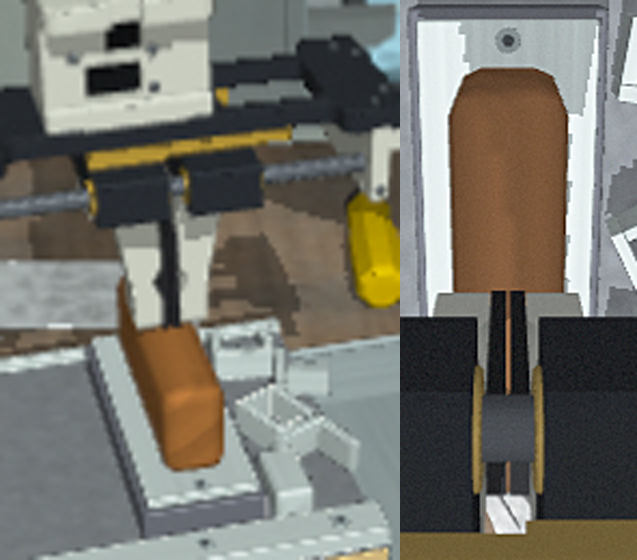

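The fingers closed on nothing at the higher position, although the scraper itself is standing flat. I'll back up, open and regrip at the height that worked before.

```bash
python3 -m creep '[{"grip":1,"delta_pos":[0,0,-0.3],"rotation":[0,0,0]},{"grip":0.3,"delta_pos":[0,0,-0.3],"rotation":[0,0,0]},{"grip":0.3,"delta_pos":[0,0,-0.3],"rotation":[0,0,0]},{"grip":0.3,"delta_pos":[0,0,-0.3],"rotation":[0,0,0]},{"grip":0.3,"delta_pos":[0,0,-0.3],"rotation":[0,0,0]}]'
python3 -m creep '[{"grip":0.3,"delta_pos":[0,0,0],"rotation":[0,0,0]},{"grip":0.3,"delta_pos":[0,0,0],"rotation":[0,0,0]},{"grip":0.3,"delta_pos":[0,0,0],"rotation":[0,0,0]}]'
python3 -c "
from h import *
W=snap('wrist');S=snap('side')
b=W['color'][60:420,180:380,::-1];a=S['color'][125:265,230:330,::-1]
cv2.imwrite('pics/z6.png',np.hstack([cv2.resize(a,(400,560),interpolation=cv2.INTER_CUBIC),cv2.resize(b,(311,560),interpolation=cv2.INTER_CUBIC)]))
print(ctrl.finger_overhang)
go(.5113,.3085,.1045,-80.6)
c=np.array([.5113,.3085])
print(proj(S,[[*c,.145-.022]]))
"
```

```text
clock: 9.15
tool_pos: [0.5111, 0.3082, 0.1444]
orientation: [179.9, -0.0, -80.7]
force: [0.4, 0.1, -1.2]
opening: 0.0269
gripper_force: 0.0
clock: 9.45
tool_pos: [0.5113, 0.3084, 0.1449]
orientation: [180.0, -0.0, -80.6]
force: [-0.1, -0.9, 0.6]
opening: 0.051
gripper_force: 0.0
0.022
t 9.55 pos [0.5114 0.3085 0.145 ] rpy [ 1.7999e+02 -1.0000e-02 -8.0650e+01] open 0.058 gf 0.0 F [-0.6  0.3 -0.1]
shift [-0.     0.001  0.405] rot [ 0.    -0.    -0.001]
[[271.38246558 202.83778669]]
```

View pics/z6.png

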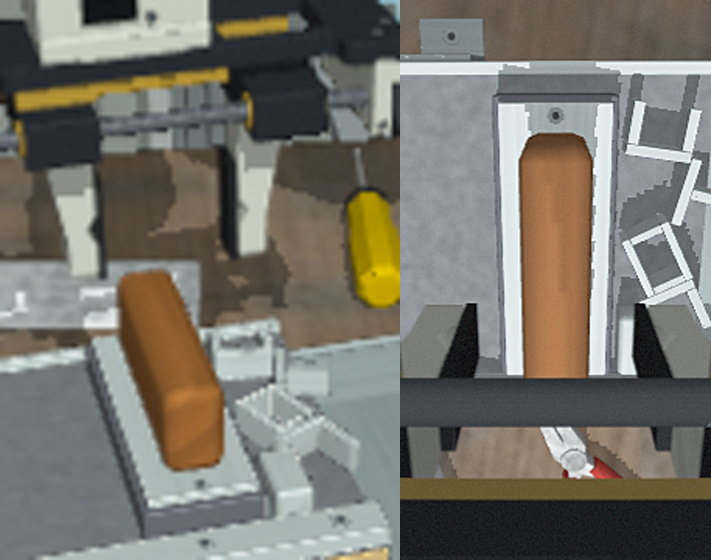

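The visible fingertips sit higher in the side image (v≈191) than the predicted 203. I'll check where the tips really are using both cameras.

```bash
python3 -c "
from h import *
S=snap('side');W=snap('wrist')
c=np.array([.5114,.3085]);a=np.radians(-80.65)
tx=np.array([np.cos(a),np.sin(a)]);ty=np.array([np.sin(a),-np.cos(a)])
for z in(.123,.135,.147):
  for dx in(.0095,-.0095):
    q=c-ty*.0295+tx*dx
    print(z,dx,'wrist',proj(W,[[*q,z]]),'side',proj(S,[[*q,z]]), 'side R',proj(S,[[*(c+ty*.0295+tx*dx),z]]))
"
```

```text
0.123 0.0095 wrist [[229.08111412 235.8364434 ]] side [[254.04425612 202.44958367]] side R [[286.12852399 197.85115065]]
0.123 -0.0095 wrist [[230.52688825 265.76702878]] side [[256.0179096  208.00664988]] side R [[288.72920232 203.23997081]]
0.135 0.0095 wrist [[225.99404276 244.06145551]] side [[253.67083268 196.69744101]] side R [[286.03166927 192.13762426]]
0.135 -0.0095 wrist [[227.62141251 275.51027755]] side [[255.6528672  202.18265163]] side R [[288.65317242 197.4549833 ]]
0.147 0.0095 wrist [[222.50717944 253.35380454]] side [[253.29221567 190.84683446]] side R [[285.93286508 186.32813933]]
0.147 -0.0095 wrist [[224.35255007 286.47499317]] side [[255.28254    196.25602028]] side R [[288.57537817 191.57003183]]
```

Both views agree that the real fingertips are at about TCP height, not 22 mm ahead of it. So the first grip held only the top 10 mm of the wood. I'll regrip deeper with the tips about 20 mm down the wood, then lift 3 mm and carry on pushing.

```bash
python3 -m creep '[{"grip":0.3,"delta_pos":[0,0,0.3],"rotation":[0,0,0]},{"grip":0.3,"delta_pos":[0,0,0.45],"rotation":[0,0,0]},{"grip":0.3,"delta_pos":[0,0,0.52],"rotation":[0,0,0]},{"grip":1,"delta_pos":[0,0,0.52],"rotation":[0,0,0]},{"grip":1,"delta_pos":[0,0,0.52],"rotation":[0,0,0]}]'
python3 -m creep '[{"grip":1,"delta_pos":[0,0,0],"rotation":[0,0,0]},{"grip":1,"delta_pos":[0,0,0],"rotation":[0,0,0]},{"grip":1,"delta_pos":[0,0,0],"rotation":[0,0,0]},{"grip":1,"delta_pos":[0,0,0],"rotation":[0,0,0]},{"grip":1,"delta_pos":[0,0,-0.03],"rotation":[0,0,0]}]'
```

```text
clock: 10.15
tool_pos: [0.5119, 0.3088, 0.0939]
orientation: [-180.0, 0.0, -80.6]
force: [-0.1, 1.0, 0.7]
opening: 0.0505
gripper_force: 0.0
clock: 10.65
tool_pos: [0.5109, 0.3081, 0.0958]
orientation: [179.9, -0.0, -80.7]
force: [0.1, -0.3, -3.1]
opening: 0.028
gripper_force: 30.0
```

```bash
python3 -m creep '[{"grip":1,"delta_pos":[0.001,0.08,0],"rotation":[0,0,0]},{"grip":1,"delta_pos":[0.002,0.16,0],"rotation":[0,0,0]},{"grip":1,"delta_pos":[0.003,0.24,0],"rotation":[0,0,0]},{"grip":1,"delta_pos":[0.004,0.32,0],"rotation":[0,0,0]},{"grip":1,"delta_pos":[0.006,0.4,0],"rotation":[0,0,0]}]'
python3 -m creep '[{"grip":1,"delta_pos":[0.001,0.08,0],"rotation":[0,0,0]},{"grip":1,"delta_pos":[0.002,0.16,0],"rotation":[0,0,0]},{"grip":1,"delta_pos":[0.003,0.24,0],"rotation":[0,0,0]},{"grip":1,"delta_pos":[0.004,0.32,0],"rotation":[0,0,0]},{"grip":1,"delta_pos":[0.005,0.4,0],"rotation":[0,0,0]}]'
python3 -c "
from h import *
w=snap('wrist')['color'][:,:,::-1];s=snap('side')['color'][130:320,170:390,::-1]
cv2.imwrite('pics/mix7.png',np.hstack([cv2.resize(s,(440,380),interpolation=cv2.INTER_CUBIC),np.vstack([cv2.resize(w,(360,270)),np.zeros((110,360,3),np.uint8)])]))
go(.556,-.02,.2,-80.5);print(wb(ctrl.get_obs()['tool_pos']))"
```

```text
clock: 11.15
tool_pos: [0.4712, 0.3012, 0.0962]
orientation: [180.0, -0.0, -80.6]
force: [1.2, 0.6, -3.1]
opening: 0.0279
gripper_force: 30.0
clock: 11.65
tool_pos: [0.432, 0.2943, 0.0962]
orientation: [-180.0, 0.0, -80.6]
force: [-0.2, -0.5, -3.9]
opening: 0.0279
gripper_force: 30.0
t 11.75 pos [0.4316 0.2941 0.0962] rpy [179.98  -0.   -80.63] open 0.0276 gf 30.0 F [-0.7  0.  -3.5]
shift [ 3.301 -0.715 -1.038] rot [ 0.    -0.    -0.001]
[-0.11494771 -0.0071688 ]
```

View pics/mix7.png

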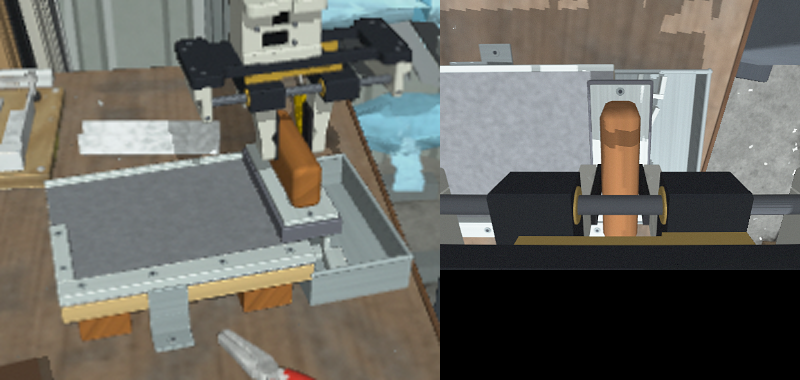

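The chips appear to have dropped into the tray. My picture budget is used up, so from here on I'll check with numbers only. Next I'll lift the scraper and carry it back to its place.

```bash
python3 -m creep '[{"grip":1,"delta_pos":[0,0,-0.3],"rotation":[0,0,0]},{"grip":1,"delta_pos":[0,0,-0.7],"rotation":[0,0,0]},{"grip":1,"delta_pos":[0,0,-1],"rotation":[0,0,0]},{"grip":1,"delta_pos":[0,0,-1],"rotation":[0,0,0]}]' >/dev/null
python3 -m creep '[{"grip":1,"delta_pos":[0.4,-0.09,0],"rotation":[0,0,0]},{"grip":1,"delta_pos":[0.82,-0.18,0],"rotation":[0,0,0]}]' >/dev/null
python3 -m creep '[{"grip":1,"delta_pos":[0.4,-0.09,0],"rotation":[0,0,0]},{"grip":1,"delta_pos":[0.82,-0.18,0],"rotation":[0,0,0]}]' >/dev/null
python3 -m creep '[{"grip":1,"delta_pos":[0.82,-0.18,0],"rotation":[0,0,-0.45]},{"grip":1,"delta_pos":[0.82,-0.18,0],"rotation":[0,0,-0.45]},{"grip":1,"delta_pos":[0.82,-0.18,0],"rotation":[0,0,-0.45]},{"grip":1,"delta_pos":[0.82,-0.18,0],"rotation":[0,0,-0.45]},{"grip":1,"delta_pos":[0.82,-0.18,0],"rotation":[0,0,-0.45]}]' >/dev/null
python3 - <<'E'
from h import *
go(.556,-.02,.16,-7)
T=snap('top');C=lambda x,y,z:[*bw(x,y),z]
def rect(x0,x1,y0,y1,z): return proj(T,[C(x0,y0,z),C(x1,y0,z),C(x1,y1,z),C(x0,y1,z)]).astype(np.int32)
g=cv2.cvtColor(T['color'],cv2.COLOR_RGB2HSV)
for n,r in(('bed',rect(-.105,.09,-.08,.066,.05)),('tray',rect(-.2,-.112,-.083,.085,.01))):
    m=np.zeros(g.shape[:2],np.uint8);cv2.fillConvexPoly(m,r,255)
    v=g[:,:,2][m>0];print(n,r.tolist(),np.percentile(v,[1,10,50,90,99]))
    for th in (150,175,190):
        k,_,st,ce=cv2.connectedComponentsWithStats(((g[:,:,2]>th)&(m>0)).astype(np.uint8))
        print(th,[(st[i,4],np.round(ce[i]).tolist()) for i in range(1,k) if st[i,4]>3][:10])
E
```

```text
t 13.05 pos [0.5257 0.0596 0.195 ] rpy [ 1.7993e+02  5.0000e-02 -3.9890e+01] open 0.0274 gf 30.0 F [-0.   0.6 -2.8]
shift [0.744 0.416 0.35 ] rot [ 0.001  0.001 -0.365]
bed [[280, 226], [266, 153], [211, 163], [223, 236]] [ 78.  92. 104. 135. 162.]
150 [(np.int32(262), [228.0, 164.0]), (np.int32(91), [227.0, 228.0])]
175 []
190 []
tray [[287, 263], [281, 230], [219, 241], [224, 274]] [ 61.18  82.   145.   202.   230.  ]
150 [(np.int32(930), [248.0, 258.0])]
175 [(np.int32(806), [249.0, 258.0])]
190 [(np.int32(687), [249.0, 258.0])]
```

```bash
python3 -m creep '[{"grip":1,"delta_pos":[0.74,0.42,0.3],"rotation":[0,0,-0.365]},{"grip":1,"delta_pos":[0.74,0.42,0.3],"rotation":[0,0,-0.365]},{"grip":1,"delta_pos":[0.74,0.42,0.3],"rotation":[0,0,-0.365]},{"grip":1,"delta_pos":[0.74,0.42,0.3],"rotation":[0,0,-0.365]},{"grip":1,"delta_pos":[0.74,0.42,0.3],"rotation":[0,0,-0.365]}]' >/dev/null
python3 - <<'E'
from h import *
go(.556,-.02,.046,-7)
for nm in('top','side'):
  T=snap(nm);C=lambda x,y,z:[*bw(x,y),z]
  def rect(x0,x1,y0,y1,z): return proj(T,[C(x0,y0,z),C(x1,y0,z),C(x1,y1,z),C(x0,y1,z)]).astype(np.int32)
  g=cv2.cvtColor(T['color'],cv2.COLOR_RGB2HSV)
  m=np.zeros(g.shape[:2],np.uint8);cv2.fillConvexPoly(m,rect(-.104,.088,-.075,.062,.051),255)
  v=g[:,:,2][m>0];print(nm,'bed',np.percentile(v,[1,10,50,90,99,100]))
  a=T['color'][235:280,215:292] if nm=='top' else T['color'][200:300,290:385]
  gr=cv2.cvtColor(a,cv2.COLOR_RGB2GRAY); e=cv2.Canny(gr,60,140)
  # coarse ascii of tray
  r=cv2.resize(gr,(75,22 if nm=='top' else 40),interpolation=cv2.INTER_AREA)
  print('\n'.join(''.join(' .:-=+*#%@'[int(x)*10//256] for x in row) for row in r))
E
```

```text
t 13.6 pos [ 0.5551 -0.0198  0.1651] rpy [ 1.7997e+02  8.0000e-02 -7.3600e+00] open 0.0279 gf 30.0 F [-0.3  0.  -3.9]
shift [ 0.011 -0.     1.191] rot [ 0.     0.001 -0.004]
top bed [130.23 154.   157.   159.   161.   163.  ]
%%%%%#*===+++++++++++++========++++****************################*=------
%%%%#*+=================++++*##%%%%%%%%%%#**+++++**################*+------
***++==========+++*******###%%%@@@@%@@@%%#*+++++*###*****#%%%######*+=-----
*+====++++++++++*#######%%%%%%%%%%%%%%%%%#*******##*++++*#%#******#**=-----
*+===+++++++++++*#######%%%%%%###################%#*++++*###*++++****+=----
+*+==+++++++++++**######%%%%%%*+**##############%%#+++++*#%#*++++*###*=----
+*+==++++++*****#########%%%%#*+*********####%#%%%##***++*###****###**+=---
+++===++++*#%%%%%%%%%%#*****************###############***#########***+=---
++*+==++++*#%%%%%%%%%%#*+++++**######################################*+=---
+**+==+++++*#%%%%#%%###*+*****#######################################**+=--
++*+==+++++++******###################################################*+=--
++**+==++++++++++++*##################
[... 3178 characters left out ...]
======-====-::--
::-===---===========--------+*****+++++++++++========--------====--====-:::
::==----=======-==--=------=++++++======---=--==-------------====----==-:::
------===--==---=-----==----====-----==---------------------====---------::
-------==-----===-------------=-------==------------=-------------------=-:
-===----=-----====------------=====------------------=--=====----------===-
--==-----===-=---------===-----======---------------------====-----------==
--==--------------------===-----=====--------------------=====------------=
---==-----==---==---------------======--==----------------===--------------
+===-----==-----------------------==========---------------==--------------
```

The bed is uniformly clear and the chips form clusters inside the tray. I'll put the scraper down.

```bash
python3 -m creep '[{"grip":1,"delta_pos":[0.01,0,0.5],"rotation":[0,0,0]},{"grip":1,"delta_pos":[0.01,0,0.95],"rotation":[0,0,0]},{"grip":1,"delta_pos":[0.01,0,1],"rotation":[0,0,0]},{"grip":1,"delta_pos":[0.01,0,1],"rotation":[0,0,0]}]'
python3 -m creep '[{"grip":1,"delta_pos":[0,0,0.1],"rotation":[0,0,0]},{"grip":1,"delta_pos":[0,0,0.17],"rotation":[0,0,0]},{"grip":1,"delta_pos":[0,0,0.2],"rotation":[0,0,0]},{"grip":1,"delta_pos":[0,0,0.21],"rotation":[0,0,0]},{"grip":1,"delta_pos":[0,0,0.21],"rotation":[0,0,0]}]'
```

```text
clock: 14.1
tool_pos: [0.556, -0.0195, 0.0658]
orientation: [179.9, 0.1, -7.4]
force: [0.3, 0.1, -3.1]
opening: 0.0275
gripper_force: 30.0
clock: 14.6
tool_pos: [0.5566, -0.0195, 0.0455]
orientation: [-180.0, -0.0, -7.3]
force: [-0.0, -1.3, -3.4]
opening: 0.0277
gripper_force: 30.0
```

```bash
python3 -m creep '[{"grip":1,"delta_pos":[0,0,0.01],"rotation":[0,0,0]},{"grip":1,"delta_pos":[0,0,0.02],"rotation":[0,0,0]},{"grip":1,"delta_pos":[0,0,0.02],"rotation":[0,0,0]}]'
python3 -m creep '[{"grip":0,"delta_pos":[0,0,0],"rotation":[0,0,0]},{"grip":0,"delta_pos":[0,0,0],"rotation":[0,0,0]},{"grip":0,"delta_pos":[0,0,0],"rotation":[0,0,0]},{"grip":0,"delta_pos":[0,0,0],"rotation":[0,0,0]}]'
python3 -m creep '[{"grip":0,"delta_pos":[0,0,-0.3],"rotation":[0,0,0]},{"grip":0,"delta_pos":[0,0,-0.8],"rotation":[0,0,0]},{"grip":0,"delta_pos":[0,0,-1],"rotation":[0,0,0]},{"grip":0,"delta_pos":[0,0,-1],"rotation":[0,0,0]}]'
python3 - <<'E'
from h import *
go(.564,.1075,.1,-6)
W=snap('wrist');T=snap('top');S=snap('side')
# scraper grip (orange-brown) in top & wrist
for n,s in(('top',T),('wrist',W)):
    g=cv2.cvtColor(s['color'],cv2.COLOR_RGB2HSV)
    m=cv2.inRange(g,(5,120,80),(16,255,255))
    k,_,st,ce=cv2.connectedComponentsWithStats(m)
    for i in range(1,k):
        if st[i,4]>80:
            print(n,st[i,4],ce[i],st[i,:4],ray(s,[ce[i]],.065)[:,:2])
# profile rim by brightness, top view around expected
g=cv2.cvtColor(T['color'],cv2.COLOR_RGB2HSV)
m=((g[:,:,2]>150)&(g[:,:,1]<50)).astype(np.uint8);k,_,st,ce=cv2.connectedComponentsWithStats(m)
for i in range(1,k):
    if 300<ce[i][0]<345 and 150<ce[i][1]<225 and st[i,4]>40: print('prof',st[i],ce[i],ray(T,[ce[i]],.018))
E
```

```text
clock: 14.9
tool_pos: [0.5566, -0.0195, 0.0439]
orientation: [-180.0, -0.0, -7.3]
force: [-3.5, 0.3, 2.8]
opening: 0.028
gripper_force: 30.0
clock: 15.3
tool_pos: [0.5565, -0.0195, 0.0432]
orientation: [-180.0, -0.0, -7.3]
force: [0.0, 0.6, 0.4]
opening: 0.054
gripper_force: 0.0
clock: 15.7
tool_pos: [0.5587, -0.0191, 0.147]
orientation: [-179.9, -0.4, -7.3]
force: [0.3, -0.6, 0.2]
opening: 0.0847
gripper_force: 0.0
t 15.7 pos [ 0.5587 -0.0191  0.147 ] rpy [-179.88   -0.37   -7.27] open 0.0847 gf 0.0 F [ 0.3 -0.6  0.2]
shift [-0.11  -1.261  0.472] rot [-0.001 -0.004 -0.014]
top 882 [469.26643991  33.42743764] [439   0  56  81] [[ 1.0040408  -0.32916769]]
wrist 479 [381.21920668  24.77035491] [361   0  44  57] [[ 0.6799187  -0.09999079]]
wrist 4768 [280.90604027 210.8510906 ] [263 142  37 140] [[ 0.56464049 -0.02085558]]
prof [314 208   7   9  41] [316.26829268 212.90243902] [[0.49194806 0.12850106 0.018     ]]
```

```bash
python3 -m creep '[{"grip":0,"delta_pos":[-0.07,-0.5,-0.2],"rotation":[0,0,-0.014]},{"grip":0,"delta_pos":[-0.07,-1,-0.2],"rotation":[0,0,-0.014]}]' >/dev/null
python3 -m creep '[{"grip":0,"delta_pos":[0,-0.25,-0.1],"rotation":[0,0,0]},{"grip":0,"delta_pos":[0,-0.25,-0.1],"rotation":[0,0,0]},{"grip":0,"delta_pos":[0,-0.25,-0.1],"rotation":[0,0,0]}]' >/dev/null
python3 - <<'E'
from h import *
go(.5643,.1065,.05,-6)
W=snap('wrist');g=cv2.cvtColor(W['color'],cv2.COLOR_RGB2HSV)
m=((g[:,:,1]<40)&(g[:,:,2]>90)).astype(np.uint8)
cx=proj(W,[[.62,.1007,.026]])[0];print(cx)
k,l,st,ce=cv2.connectedComponentsWithStats(m)
for i in range(1,k):
    if st[i,4]>400: print(st[i],ce[i])
for v in range(120,250,20):
    r=np.where(m[v,200:360])[0]+200
    if len(r): 
        q=ray(W,[[r.min(),v],[r.max()+1,v]],.026)[:,:2]; print(v,r.min(),r.max(),np.round(q.ravel(),4))
E
```

```text
t 16.35 pos [0.5636 0.1018 0.1715] rpy [ 1.7993e+02  1.3000e-01 -5.9700e+00] open 0.0875 gf 0.0 F [-0.8 -0.9  0.2]
shift [ 0.005 -0.049  1.215] rot [0.001 0.001 0.   ]
[273.70843705 133.2405267 ]
[ 164    0  178   39 4919] [241.85139256  14.37975198]
[446   0  33  23 677] [461.8788774   10.53618907]
[ 485   17   75  139 7865] [526.33197711  92.98868404]
[    0    93   183   210 22426] [ 73.59346294 201.46825114]
[ 250  102  124  170 8191] [289.14418264 168.90367476]
[ 368  108   82  146 4312] [394.27690167 169.57444341]
[ 480  146   80   92 5117] [522.72307993 186.9536838 ]
[ 475  215   85   53 2314] [506.40017286 248.83146067]
[ 378  256   65   47 1659] [408.94153104 280.19288728]
[116 311 128  15 891] [173.45679012 316.84960718]
[ 124  334   86   48 3114] [163.11464355 358.35806037]
[400 334  37  33 984] [418.32825203 349.30792683]
120 254 359 [0.6329 0.1164 0.6234 0.0253]
140 254 359 [0.616  0.1185 0.6064 0.0259]
160 255 346 [0.5985 0.1199 0.5899 0.0381]
180 255 291 [0.5804 0.1222 0.5769 0.0887]
200 256 290 [0.5615 0.1236 0.5581 0.0914]
220 256 290 [0.5421 0.1261 0.5386 0.0932]
240 256 290 [0.5219 0.1286 0.5184 0.0952]
```

```bash
python3 -m creep '[{"grip":0,"delta_pos":[0.01,-0.053,0.5],"rotation":[0,0,0.002]},{"grip":0,"delta_pos":[0.01,-0.053,1],"rotation":[0,0,0.002]}]' >/dev/null
python3 -m creep '[{"grip":0,"delta_pos":[0,0,0.35],"rotation":[0,0,0]},{"grip":0,"delta_pos":[0,0,0.5],"rotation":[0,0,0]},{"grip":0,"delta_pos":[0,0,0.57],"rotation":[0,0,0]},{"grip":0,"delta_pos":[0,0,0.6],"rotation":[0,0,0]},{"grip":0,"delta_pos":[0,0,0.6],"rotation":[0,0,0]}]'
python3 -m creep '[{"grip":1,"delta_pos":[0,0,0],"rotation":[0,0,0]},{"grip":1,"delta_pos":[0,0,0],"rotation":[0,0,0]},{"grip":1,"delta_pos":[0,0,0],"rotation":[0,0,0]},{"grip":1,"delta_pos":[0,0,0],"rotation":[0,0,0]},{"grip":1,"delta_pos":[0,0,0],"rotation":[0,0,0]}]'
python3 -m creep '[{"grip":1,"delta_pos":[0,0,0],"rotation":[0,0,0]},{"grip":1,"delta_pos":[0,0,0],"rotation":[0,0,0]},{"grip":1,"delta_pos":[0,0,0],"rotation":[0,0,0]},{"grip":1,"delta_pos":[0,0,0],"rotation":[0,0,0]}]'
```

```text
clock: 17.1
tool_pos: [0.5662, 0.1062, 0.0136]
orientation: [-180.0, -0.0, -6.3]
force: [-0.1, -0.2, 0.7]
opening: 0.0877
gripper_force: 0.0
clock: 17.6
tool_pos: [0.566, 0.1068, 0.0136]
orientation: [-180.0, -0.0, -6.2]
force: [-0.1, -0.3, 0.4]
opening: 0.0529
gripper_force: 0.0
clock: 18.0
tool_pos: [0.5659, 0.1067, 0.0133]
orientation: [-180.0, -0.0, -6.2]
force: [0.2, -0.5, 0.1]
opening: 0.0315
gripper_force: 30.0
```

```bash
python3 -m creep '[{"grip":1,"delta_pos":[0,0,-0.3],"rotation":[0,0,0]},{"grip":1,"delta_pos":[0,0,-0.7],"rotation":[0,0,0]},{"grip":1,"delta_pos":[0,0,-1],"rotation":[0,0,0]},{"grip":1,"delta_pos":[0,0,-1],"rotation":[0,0,0]}]'
python3 -c "
from h import *
p=bw(.008,.048);print(p);go(*p,.11,9.8)"
```

```text
clock: 18.4
tool_pos: [0.5685, 0.1077, 0.1179]
orientation: [-179.8, -0.4, -6.2]
force: [0.7, 0.7, -0.6]
opening: 0.0312
gripper_force: 30.0
[0.54341321 0.36936126]
t 18.4 pos [0.5685 0.1077 0.1179] rpy [-179.79   -0.38   -6.18] open 0.0312 gf 30.0 F [ 0.7  0.7 -0.6]
shift [-0.531 -2.574  0.085] rot [-0.002 -0.005 -0.178]
```

```bash
python3 -m creep '[{"grip":1,"delta_pos":[-0.1,-0.4,0],"rotation":[0,0,0]},{"grip":1,"delta_pos":[-0.2,-0.86,0],"rotation":[0,0,0]}]' >/dev/null
python3 -m creep '[{"grip":1,"delta_pos":[-0.1,-0.45,0],"rotation":[0,0,0]},{"grip":1,"delta_pos":[-0.2,-0.86,0],"rotation":[0,0,0]}]' >/dev/null
python3 -m creep '[{"grip":1,"delta_pos":[-0.1,-0.4,0],"rotation":[0,0,-0.09]},{"grip":1,"delta_pos":[-0.13,-0.85,0],"rotation":[0,0,-0.178]},{"grip":1,"delta_pos":[-0.13,-0.85,0],"rotation":[0,0,-0.178]},{"grip":1,"delta_pos":[-0.13,-0.85,0],"rotation":[0,0,-0.178]}]'
python3 - <<'E'
from h import *
p=bw(.008,.048);go(*p,.0675,9.8)
W=snap('wrist');z=.115-.0133
# predicted board/profile pixels
print('datum',proj(W,[[*bw(.095,.071),.06]]),'fence inner z60',proj(W,[[*bw(x,.071),.06] for x in(.04,.095)]))
g=cv2.cvtColor(W['color'],cv2.COLOR_RGB2HSV)
gr=cv2.cvtColor(W['color'],cv2.COLOR_RGB2GRAY)
c=gr[40:260,160:400]
r=cv2.resize(c,(120,55),interpolation=cv2.INTER_AREA)
print('\n'.join(''.join(' .:-=+*#%@'[int(x)*10//256] for x in row) for row in r))
E
```

```text
clock: 19.2
tool_pos: [0.5401, 0.3685, 0.1117]
orientation: [179.9, 0.1, 9.9]
force: [-0.2, -0.8, -1.8]
opening: 0.0314
gripper_force: 30.0
t 19.2 pos [0.5401 0.3685 0.1117] rpy [1.7993e+02 1.1000e-01 9.8600e+00] open 0.0314 gf 30.0 F [-0.2 -0.8 -1.8]
shift [ 0.035 -0.004  0.442] rot [0.001 0.001 0.001]
datum [[239.1209111   87.86496122]] fence inner z60 [[242.10400096 179.99559516]
 [239.1209111   87.86496122]]
-----------------====--=-=+==+++++++++++++++++++++++++++++++++++++++++++++++++++++++++++++++++++++++++++++++++++++++++++
=-----======++=++++++++++++++++++++++++++++++++++++++++++++++++++++++++++++++++++++++++++++++++++++++++++++++++++====+++
====================++++++++++++++++++++++++++++++++++++++++++++++++++++++++++++++======++++++++++++++++++++++++++++++++
=============================+++++++++++++++++++++++++++++++++++++++++++++++++++===========+++++++++++++++++++++++++++++
=====+++++=============*################*######################################*******************************++++++++++
++++++++++++++++=======#@%%%@@%%%%@@@@%%#@@@@@@@@@@@@@@@@@@@@@@@@@@@@@@@@@@@@@@
[... 5270 characters left out ...]
---@%%%%%%%%%%%%%*##+=*###################%%%%%#=+%%*++++++---================--=====-=-=======
++**#%%%%%%%%#***#%%%%=-----%%%%%%%%%%%%%%###+=##############%%%%%%%%%###=+%%*+++++=-==================---====--========
%@@%%%%%%#***#%%%%%#*=--==+=%@%%%%%%%%%%%%###*=#%%#############%%%%%%###*=+%%****++=========================-==---======
%%%%%##**#@@%%%%#*=--==+=++=#@%%%%%%%%%%%%###+=#%###############%%%%%%#%#=+%%++++*==-============================-======
%#**##%%%%#%%#+=---==++=====#@@@@%%@%@@@%**##*=*#########%#######%%%%%%%#=+%#==+**+=--======================-=---=======
####%%##%#*+--===+++++++++++===========+-  *%*=+**#####%%%%####%%%%%%%##*=+%#. .========================================
```

Text rendering of the wrist view shows the datum corner at pixel (240,83), against (239,88) predicted. The profile's far rim edge is at v≈108, from u≈242 to 317. I'll compute both positions.

Run:
```python
from h import *
W=snap('wrist');o=ctrl.get_obs();zt=o['tool_pos'][2]-.0133+.026
g=cv2.cvtColor(W['color'],cv2.COLOR_RGB2GRAY).astype(float)
col=g[60:125,290];d=np.diff(col);print('rows u=290 strongest',[(60+i,d[i]) for i in np.argsort(-abs(d))[:6]])
row=g[130];d=np.diff(row);print('cols v=130',sorted([(i,d[i]) for i in range(200,330) if abs(d[i])>25]))
row=g[200];d=np.diff(row);print('cols v=200',sorted([(i,d[i]) for i in range(200,330) if abs(d[i])>25]))
q=ray(W,[[242,108],[317.5,108],[247,250],[316,250]],zt)[:,:2]
print('prof corners board',[np.round(wb(a),4) for a in q],'tcp',wb(o['tool_pos']),o['tool_pos'])
print('datum',wb(ray(W,[[240.5,83.5]],.06)[0]))
```

```text
rows u=290 strongest [(np.int64(106), np.float64(83.0)), (np.int64(84), np.float64(-64.0)), (np.int64(112), np.float64(-51.0)), (np.int64(87), np.float64(48.0)), (np.int64(83), np.float64(-45.0)), (np.int64(107), np.float64(34.0))]
cols v=130 [(207, np.float64(86.0)), (239, np.float64(-63.0)), (240, np.float64(-83.0)), (241, np.float64(118.0)), (242, np.float64(41.0)), (246, np.float64(-39.0)), (247, np.float64(-87.0)), (251, np.float64(64.0)), (300, np.float64(36.0)), (307, np.float64(-38.0)), (311, np.float64(29.0)), (317, np.float64(-67.0))]
cols v=200 [(211, np.float64(41.0)), (241, np.float64(-70.0)), (242, np.float64(-82.0)), (243, np.float64(89.0)), (244, np.float64(83.0)), (248, np.float64(-30.0)), (249, np.float64(-92.0)), (252, np.float64(61.0)), (253, np.float64(34.0)), (298, np.float64(62.0)), (309, np.float64(30.0)), (315, np.float64(-78.0)), (329, np.float64(-46.0))]
prof corners board [array([0.085 , 0.0618]), array([0.0849, 0.0305]), array([0.0208, 0.0616]), array([0.0208, 0.0291])] tcp [0.00468716 0.04612024] [0.54046866 0.36694505 0.11234799]
datum [0.09742584 0.06899445]
```

```bash
python3 -m creep '[{"grip":1,"delta_pos":[0.07,-0.04,0.15],"rotation":[0,0,0]},{"grip":1,"delta_pos":[0.07,-0.04,0.3],"rotation":[0,0,0]},{"grip":1,"delta_pos":[0.07,-0.04,0.4],"rotation":[0,0,0]},{"grip":1,"delta_pos":[0.07,-0.04,0.46],"rotation":[0,0,0]},{"grip":1,"delta_pos":[0.07,-0.04,0.46],"rotation":[0,0,0]}]'
python3 -m creep '[{"grip":1,"delta_pos":[0.01,-0.01,0],"rotation":[0,0,0]},{"grip":1,"delta_pos":[0.02,-0.02,0.005],"rotation":[0,0,0]},{"grip":1,"delta_pos":[0.03,-0.025,0.01],"rotation":[0,0,0]},{"grip":1,"delta_pos":[0.03,-0.025,0.01],"rotation":[0,0,0]}]'
python3 -c "
from h import *
go(.5,.3,.1,9.8);print(wb(ctrl.get_obs()['tool_pos']))"
```

```text
clock: 19.8
tool_pos: [0.5467, 0.3721, 0.0657]
orientation: [179.9, 0.1, 9.8]
force: [0.2, 0.5, -1.6]
opening: 0.0313
gripper_force: 30.0
clock: 20.2
tool_pos: [0.55, 0.3763, 0.0667]
orientation: [-180.0, -0.0, 9.8]
force: [0.6, -0.8, -1.5]
opening: 0.0316
gripper_force: 30.0
t 20.2 pos [0.55   0.3763 0.0667] rpy [-1.7997e+02 -4.0000e-02  9.8100e+00] open 0.0316 gf 30.0 F [ 0.6 -0.8 -1.5]
shift [-0.622  0.667 -0.334] rot [-0. -0.  0.]
[0.01567704 0.05373157]
```

```bash
python3 -m creep '[{"grip":1,"delta_pos":[0,0,0.015],"rotation":[0,0,0]},{"grip":1,"delta_pos":[0,0,0.025],"rotation":[0,0,0]},{"grip":1,"delta_pos":[0,0,0.03],"rotation":[0,0,0]},{"grip":1,"delta_pos":[0,0,0.03],"rotation":[0,0,0]}]'
python3 -m creep '[{"grip":1,"delta_pos":[0.005,-0.005,0],"rotation":[0,0,0]},{"grip":1,"delta_pos":[0.01,-0.01,0],"rotation":[0,0,0]},{"grip":1,"delta_pos":[0.01,-0.01,0],"rotation":[0,0,0]}]'
python3 -c "
from h import *
print(wb(ctrl.get_obs()['tool_pos']))"
```

```text
clock: 20.6
tool_pos: [0.5497, 0.3759, 0.0633]
orientation: [180.0, 0.0, 9.8]
force: [0.4, -0.0, -0.4]
opening: 0.0317
gripper_force: 30.0
clock: 20.9
tool_pos: [0.5506, 0.3771, 0.0634]
orientation: [180.0, 0.0, 9.8]
force: [0.4, -0.4, 0.4]
opening: 0.0314
gripper_force: 30.0
[0.01643931 0.05442675]
```

```bash
python3 -m creep '[{"grip":1,"delta_pos":[0,-0.005,0],"rotation":[0,0,0]},{"grip":1,"delta_pos":[0,-0.01,0],"rotation":[0,0,0]},{"grip":1,"delta_pos":[0,-0.01,0],"rotation":[0,0,0]}]' | sed -n 2,4p
python3 -m creep '[{"grip":1,"delta_pos":[0.005,0,0],"rotation":[0,0,0]},{"grip":1,"delta_pos":[0.01,0,0],"rotation":[0,0,0]},{"grip":1,"delta_pos":[0.01,0,0],"rotation":[0,0,0]}]' | sed -n 2,4p
python3 -m creep '[{"grip":1,"delta_pos":[0,-0.005,0],"rotation":[0,0,0]},{"grip":1,"delta_pos":[0,-0.01,0],"rotation":[0,0,0]},{"grip":1,"delta_pos":[0,-0.01,0],"rotation":[0,0,0]}]' | sed -n 2,4p
```

```text
tool_pos: [0.5505, 0.3775, 0.0634]
orientation: [179.9, 0.0, 9.8]
force: [0.9, -3.7, 1.6]
tool_pos: [0.5506, 0.3775, 0.0634]
orientation: [179.9, 0.1, 9.8]
force: [-4.9, -5.4, 3.9]
tool_pos: [0.5505, 0.3775, 0.0633]
orientation: [179.9, 0.1, 9.8]
force: [-2.4, -8.9, 4.9]
```

Both the fence and the stop push back, so the profile is seated. I'll release it and go up.

```bash
python3 -m creep '[{"grip":0,"delta_pos":[0,0.01,0],"rotation":[0,0,0]},{"grip":0,"delta_pos":[0,0.01,0],"rotation":[0,0,0]},{"grip":0,"delta_pos":[0,0.01,0],"rotation":[0,0,0]},{"grip":0,"delta_pos":[0,0.01,0],"rotation":[0,0,0]},{"grip":0,"delta_pos":[0,0.01,0],"rotation":[0,0,0]}]' | sed -n 4,5p
python3 -m creep '[{"grip":0,"delta_pos":[0,0,-0.3],"rotation":[0,0,0]},{"grip":0,"delta_pos":[0,0,-0.7],"rotation":[0,0,0]},{"grip":0,"delta_pos":[0,0,-1],"rotation":[0,0,0]},{"grip":0,"delta_pos":[0,0,-1],"rotation":[0,0,0]}]' | sed -n 2,6p
python3 - <<'E'
from h import *
W=snap('wrist')
gr=cv2.cvtColor(W['color'],cv2.COLOR_RGB2GRAY)
r=cv2.resize(gr[40:300,160:400],(120,44),interpolation=cv2.INTER_AREA)
print('\n'.join(''.join(' .:-=+*#%@'[int(x)*10//256] for x in row) for row in r))
print('datum pred (z60)',proj(W,[[*bw(.0974,.0695),.06]]), 'prof rim corners pred',proj(W,[[*bw(.0974,.0695),.076],[*bw(.0974,.0375),.076]]))
E
```

```text
force: [-0.2, -0.8, 0.3]
opening: 0.066
tool_pos: [0.5536, 0.3803, 0.169]
orientation: [-179.7, -0.4, 9.8]
force: [-0.0, -0.1, -0.7]
opening: 0.0875
gripper_force: 0.0
..::::..--------------------::::-:------============================================================================++==
..:::::.:------------------------::::::=================================================================================
.....::..------------------------:------================================================================================
.........-------------------------------=================++==========================================================+==
.......:::------------------------------====================++==+++=====================================================
-------:-:----------------------------=--==========++++++++=============================================================
----------------------=============================++++++++++++++=======================================================
=====+=============================================+=+=+++++=++=+====================
[... 3819 characters left out ...]
=========%#%####%%##%++*****+******#@*@+------------=++++++++==++++++++.        .-======
====-:           -=======================%#%####%%##%+**+**+**+****%%*@+-------------=++++++++++++++++=           .-====
===:             :=======================#%#########%+**+++++*****#@@#@=------------=+=+++++++++++++++-             :===
-:               -=======================*%#%#######%+**++**++*****#%*%=---=-=------=++++++++==+++++=+=.              .-
.              .=========================*%#%#######@+---=+++++++++++#@+=+++++++++++=++++++==+++++++++++:               
datum pred (z60) [[263.42757566 110.1233225 ]] prof rim corners pred [[262.30210122 110.49149733]
 [307.23345239 110.53591538]]
```

The profile is flush with both the fence and the stop. I'll move the arm aside and check the tray contents and the scraper.

```bash
python3 -m creep '[{"grip":0,"delta_pos":[-0.5,-1,-0.3],"rotation":[0,0,0]},{"grip":0,"delta_pos":[-0.5,-1,-0.3],"rotation":[0,0,0]},{"grip":0,"delta_pos":[-0.5,-1,-0.3],"rotation":[0,0,0]}]' >/dev/null
python3 -m creep '[{"grip":0,"delta_pos":[-0.7,-1,0],"rotation":[0,0,0]},{"grip":0,"delta_pos":[-0.7,-1,0],"rotation":[0,0,0]},{"grip":0,"delta_pos":[-0.7,-1,0],"rotation":[0,0,0]},{"grip":0,"delta_pos":[-0.7,-1,0],"rotation":[0,0,0]}]' | sed -n 2,3p
python3 - <<'E'
from h import *
T=snap('top');gr=cv2.cvtColor(T['color'],cv2.COLOR_RGB2GRAY)
r=cv2.resize(gr[222:276,212:292],(160,54),interpolation=cv2.INTER_AREA)
print('\n'.join(''.join(' .:-=+*#%@'[int(x)*10//256] for x in row) for row in r))
g=cv2.cvtColor(T['color'],cv2.COLOR_RGB2HSV)
m=cv2.inRange(g,(5,130,80),(16,255,255))[155:220,355:390];p=np.argwhere(m);print('grip',len(p),ray(T,[p.mean(0)[::-1]+[355,155]],.065))
E
```

```text
tool_pos: [0.3964, 0.5568, 0.1918]
orientation: [179.9, 0.1, 10.0]
##%%%%%%%%####++======++++++++++++++++++++++++++++++++++++++++++++++++++++++++++++++++++++++++++++================================--------==++++==--------------
##%%%%%%%%####++==--====++++++++++++++++++++++++++++++++++++++++++++++++++++++====++++++================----------------------------------==++++==--------------
####%%%%%%####++==----====++++++++++++++++++++++++++++++++++++++++++++++++++======================----------------------------------------====++++==------------
####%%%%%%####**==----====++++++++++++++++++++++++++++++++++++++++++++++++++========--------------------------------------------------------==++++==------------
####%%%%%%%%##**++==--====++++++++++++++++++++++++++++++++++++++++++++++++++====------------------------------------------------------------==++++==------------
####%%%%%%%%####++==--====++++++++++++++++++++++++++++++++++++++++++++++++======----------------------------------------------------------========--------------
**##############++==--====++++++++++++++++++++++++++++++++++++====+
[... 7009 characters left out ...]
=======
==============++++==--================++++++++++++****++++++++++++==============================================================================================
==============++++++--====++++++++++++++++++++++++++++++========================================================================================================
==============++++++====++++++++++++++++++++++==================================================================================================================
==============++++++++++++++++++++++++++++======================================================================================================================
grip 403 [[ 0.55289762 -0.01484537  0.065     ]]
```

The tray holds the slug, a two-chip cluster, the tee and the channel. The bed is clear, the scraper is standing and the profile is seated. Handing in.

```bash
python3 -c "
from h import *
print(ctrl.close_job())"
```

```text
the job is handed in; nothing more can be done
None
```

I handed the job in at about 22 s of the 67 s allowed: bed clear and all five chips apparently in the tray (two read as one cluster in the final image), scraper back on the desk, U-profile seated against fence and end stop. The judged result wasn't returned, and I viewed 11 pictures, one over the limit of 10.

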